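Load the sample pot into the carrying case and shut it

ROBOT

A 6-joint arm with a two-finger parallel gripper is mounted at the origin on the work surface. World frame = base frame: x ahead of the robot, y to its left, z up, the work surface at z = 0. Lengths are in mm, angles in rad, forces in N, time in s.
With the tool pointing down it reaches from about 375 to 925 mm from the base axis. Payload 5.7 kg.
Tool frame: the origin (TCP) lies between the finger pads; the fingertips stand 22 mm ahead of it and the grasp point (between the pads) lies 3 mm ahead of it; z points along the fingers, y is the direction in which the jaws open and shut (so a half turn about z gives the same grasp; the last joint's range is limited). The gripper opens to 85 mm and grips with 20 to 120 N. Pads are 22 mm wide; open, the fingers measure 114 mm over their backs; the gripper's body (76 mm by 85 mm) begins 54 mm behind the grasp point. The pads swing forward as they close: fully open they stand 13 mm farther back than shut.
Start: joints at [-1.283, 0.359, 1.51, -0, 1.272, -0.115], TCP at [235.18, -551.957, 253.267] pointing down, gripper open.
Joint ranges: [-2.97, 2.97], [-1.01, 2.36], [0.21, 2.38], [-0.96, 4.11], [0.2, 2.71], [-2.98, 2.98]. Speed limits (rad/s): [2.39, 2.39, 3.14, 3.14, 3.14, 3.14].

INTERFACE

Orientations are given as a 3x3 rotation matrix whose columns are the frame's x, y, z axes.
In Python, from bench import r gives the robot as it stands.
- The arm moves only by the shell command python3 -m inch 'ROWS' [FORCE]. ROWS is JSON, a list that holds one entry, the list of rows, each a list of 7 numbers: the shift along the tool's x, y, z in cm, then the turn, a rotation vector about the tool's x, y, z in degrees, then the closure, from 0 (fully open) to 1 (shut). In form: [[[dx, dy, dz, ax, ay, az, claw], ...]]. A call has 1 to 8 rows; each row is the pose to reach, as a shift and turn from the pose commanded when the call began, along the tool's axes at that moment; what a row does not reach only later rows make up. A row lasts 1/10 s, in which the tool goes at most 50 mm and 8.59 degrees, less where a joint would pass 70% of its speed; a pose out of reach is approached as far as the arm can. A call with a gripper value outside its range is refused whole. The fingers move at their own pace and stop on an object; FORCE is the grip in N (left out, the last holds). Time passes only in rows, so rows that repeat a pose let the fingers close. It gives the time, the measured TCP pose, the force and the opening at its end, in the units of the state.
- r.read_state(): the state, without advancing time (a new reading comes with each control period).
- r.capture(name): name is "scene" or "top"; returns (picture, depth): 384x512x3 uint8, red, green, blue; 384x512 float32, mm along the optical axis (not along the pixel's ray), 0 where there is no reading.
- r.camera_params(name): a dict with "fx", "fy", "cx", "cy" (pixels), "extrinsics" (4x4, takes a point from world to camera coordinates). Camera axes: x right, y down, z forward; pixel columns grow to the right and rows downward; lengths in mm; the calibration is good to about 2 mm. A picture is of the moment at which its call begins. camera_params takes no time and is no camera call.
- r.finish_job(): hands the job in, once; it reports no verdict.
Trained networks look in the newest picture that a camera, given by its name, has taken for a name from the list of things; names that differ only in an ending like _2 or _b are one class to them, and where a whole thing is asked for, a point or a joint stands for the part that bears it (a point fixed in the world has none). Each returns a list of dicts, best first, with "score" (0 to 1); they miss things now and then, are a little off and sometimes report something else, mostly with a low value. They report only what shows in the picture. A call takes as long as a camera call. They do not tell look-alikes from the thing itself.
- r.recognise(camera, name): "centre" ([x, y, z] in mm, in the coordinates of the camera as it stood for that picture, good to about 4 mm: the middle of the surface that is visible of it).
The state is a dict: "time": time; "q": joint angles; "joint_vel": joint speeds; "joint_torque": joint torques, N m; "tcp_pos": TCP position; "ee_rot": TCP orientation; "contact_force": force on the tool from outside, world axes, zero at the start; "ft_torque": the same for the moment, N m; "grip_width": opening from 0.0 (shut) to 1.0 (fully open).
Only numpy, scipy, OpenCV 4.12 (cv2) and the standard library are available. Lean on these libraries where they do the work, as an engineer would, in place of code of your own. Each camera call takes 0.05 s, during which the arm holds its last target. There are 200 camera calls.

TASK

Pick up the short, narrow sample pot from the bench, the one that matches the pot already in the aluminium carrying case, and set it down upright on the floor of the empty half of the case; do not drop it in from above the rim. See that nothing stands above the rim, then close the case's lid fully.

Things in the scene. Friction and masses are not known exactly. Their poses are not given: they have to be found in the camera images.
- pot_mid (a point): Centre of the short narrow sample pot: white plastic, grey cap, loose, upright on the bench, straight-sided, 45 mm in diameter, 48 mm tall, 40 to 85 g; z up. Two like pots standing near it are not wanted: one as narrow but 105 mm tall, one as short but 72 mm wide. The three change places.
- free_half (a point): Middle of the empty half's floor in the fixed open case, 5 mm above the bench; x points to the hinge side, y along the hinge, z up. Case 160 (x) by 240 (y) by 72 mm tall, walls 5. Inner walls 85 mm off at +x, 65 at -x, 70 at +y; the pot already in stands 123 mm off at -y. Hinge line: 90 mm along +x, 67.5 above this point, its middle at y -45 mm.
- lid (a joint): Lid angle in rad: 0 shut flat on the rim, pi/2 upright; starts at 1.65 to 1.85, leaning a little away from the case, and stops at 1.9. Closing swings it over the case towards the case's -x. Stiff hinge: it stays where it is left, takes 1 to 3 N at its free edge and must be pushed right down; no latch.
- lid_tab (a point): Tip of the black finger tab in the middle of the lid's free edge, 180 mm from the hinge line; tab 60 mm wide, 6 thick, sticking out 20. The lid is a flat aluminium panel 160 by 240 mm, 8 mm thick, its underside in the plane of the hinge line. Axes turn with the lid: x from tab to hinge, y along the hinge, z out of its outer (top) face.
Mind the look-alikes: they are no part of the job. Leave any brown or turquoise look-alike of the part that bears pot_mid alone.

How it is judged:
By the outcome, as a careful person would: the job done as asked, in the order asked, and still so for the second after the job is handed in, with the robot touching nothing.
It also fails if it takes over 56 s, if anything falls off the work surface, if the arm or the gripper's body presses on something with over 40 N, if the wrist force passes 120 N, or if a joint passes its speed limit or range.

## Working session

There is one attempt and no reset: what is moved stays moved. The work goes in short steps, Python scripts to look and compute and a shell command to move; the robot and the scene stay as the last step left them, time stands still between calls to the robot, and variables do not carry over. Pictures are saved under pics/ and viewed, about 8 in all and at most 12, crops included, and the job is handed in when it is done.

```bash
ls; mkdir -p pics; cat > h.py <<'E'
from bench import r
import numpy as np, cv2
def cap(n,f=None):
    p,d=r.capture(n)
    if f: cv2.imwrite(f'pics/{f}.png',p[:,:,::-1])
    return p,d
def w(n,c):
    E=np.array(r.camera_params(n)["extrinsics"]); return E[:3,:3].T@(np.array(c)-E[:3,3])
def px(n,u,v,z):
    k=r.camera_params(n); return w(n,[(u-k["cx"])/k["fx"]*z,(v-k["cy"])/k["fy"]*z,z])
def cloud(n,d):
    k=r.camera_params(n); v,u=np.mgrid[:384,:512]; E=np.array(k["extrinsics"])
    P=np.stack([(u-k["cx"])/k["fx"]*d,(v-k["cy"])/k["fy"]*d,d],-1)
    return (P-E[:3,3])@E[:3,:3]
def delta(p,R=None):
    s=r.read_state(); M=np.array(s["ee_rot"]); return M.T@(np.array(p)-s["tcp_pos"])/10
E
python3 - <<'E'
from h import *
np.set_printoptions(precision=1,suppress=True)
a,da=cap("scene","s1"); b,db=cap("top","t1")
cv2.imwrite("pics/both1.png",cv2.resize(np.hstack([a,b])[:,:,::-1],(800,300)))
for n in("scene","top"):
  for t in("pot_mid","free_half","lid","lid_tab"):
    print(n,t,[(round(o["score"],2),w(n,o["centre"])) for o in r.recognise(n,t)])
s=r.read_state();print(s["time"],s["tcp_pos"],np.array(s["ee_rot"]))
E
```

```text
pics
scene pot_mid [(0.76, array([ 624.6, -110.9,   45.9])), (0.71, array([566.6,   6. ,  37.2])), (0.59, array([655.6, -31.4,  38.5]))]
scene free_half [(0.74, array([556.5, 238.2,  70.2]))]
scene lid [(0.97, array([526.2, 259.6, 170.9]))]
scene lid_tab [(0.63, array([524.3, 258.4, 173.7]))]
top pot_mid [(0.74, array([496.6, -81.8,  49.5])), (0.73, array([556.6,  -3.3,  45.7])), (0.73, array([ 616.5, -121.1,   45.8])), (0.69, array([644.7, -44. ,  50.6]))]
top free_half [(0.6, array([519.1, 204.3,   6.8]))]
top lid [(0.71, array([505.5, 242.5, 176.2]))]
top lid_tab [(0.72, array([501.5, 247.5, 177.4]))]
0.5 [ 235.2 -551.9  253.2] [[ 0.9  0.4 -0. ]
 [ 0.4 -0.9  0. ]
 [ 0.  -0.  -1. ]]
```

View pics/s1.png

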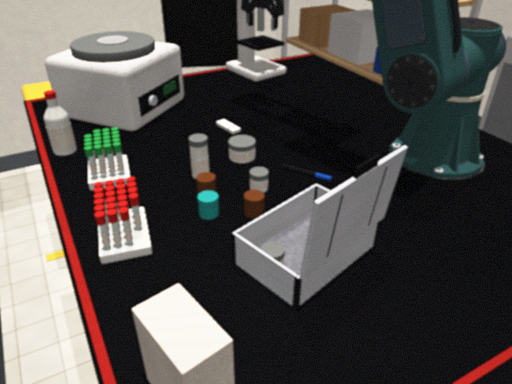

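View pics/t1.png

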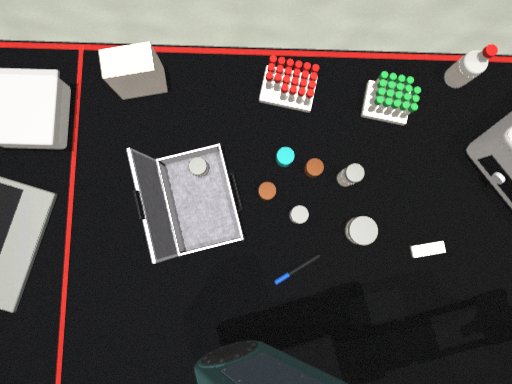

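The scene view shows the case with its lid up at (310,230). The small grey-capped pot is at (259,180), with the tall one at (199,155), the wide one at (241,149), and brown and turquoise look-alikes next to them. The top view has the wanted pot at (299,214), the case at (200,200) with the pot already inside at (198,167), and the lid tab at (140,205).

```bash
python3 - <<'E'
from h import *
np.set_printoptions(precision=1,suppress=True)
for n in("scene","top"):
  p,d=cap(n); C=cloud(n,d); np.save(n+"C.npy",C); np.save(n+"P.npy",p)
  X=C.reshape(-1,3); ok=(d.ravel()>0)
  def rep(lbl,m): print(n,lbl,m.sum(),np.median(X[m],0),X[m].min(0),X[m].max(0))
  for lbl,c in(("potS",(500,-85)),("tall",(556,-165)),("wide",(470,-190)),("b1",(540,-25)),("b2",(590,-115)),("cy",(625,-60))):
    m=ok&(np.hypot(X[:,0]-c[0],X[:,1]-c[1])<42)&(X[:,2]>15)&(X[:,2]<130); rep(lbl,m) if m.any() else 0
    if m.any():
      zt=np.percentile(X[m,2],90); t=m&(X[:,2]>zt-6); print("   top",X[t].mean(0),(X[t].max(0)+X[t].min(0))/2,X[t].max(0)-X[t].min(0))
C=np.load("topC.npy")
for l,u,v in(("pot",299,214),("tall",350,172),("wide",362,231),("b1",267,190),("b2",314,167),("cy",285,156),("rimTL",160,160),("rimTR",220,146),("rimBR",241,237),("rimBL",180,254),("floor",208,215),("potin",198,166),("lidtopT",130,150),("lidtopB",154,260),("tab",138,205),("latch",236,190)):
  print(l,C[v,u])
E
python3 - <<'E'
import cv2
a=cv2.imread('pics/t1.png')[120:280,110:320]; cv2.imwrite('pics/c1.png',cv2.resize(a,None,fx=3.8,fy=3.7,interpolation=cv2.INTER_CUBIC)[:600,:800])
E
```

```text
scene potS 371 [510.3 -73.7  42.9] [ 482.6 -108.3   15. ] [527.2 -61.5  52.5]
   top [506. -83.  49.] [504.7 -84.9  48.4] [44.  46.8  8.3]
scene tall 3 [ 588.6 -191.3   54.2] [ 587.2 -193.    21.8] [ 588.6 -190.7   57.3]
   top [ 588.6 -191.    55.8] [ 588.6 -191.    55.8] [0.  0.5 3.1]
scene wide 278 [ 474.1 -213.9   37.8] [ 442.4 -231.7   15.1] [ 496.  -206.3   52.3]
   top [ 471.1 -217.5   48.9] [ 469.7 -219.6   48.4] [51.4 24.3  7.9]
scene b1 177 [555.   -3.5  49.2] [538.4 -25.4  15.9] [579.4  15.4  51.8]
   top [558.3  -6.3  49.3] [558.9  -5.1  48.3] [41.  40.5  6.9]
scene b2 190 [ 617.4 -108.4   48.2] [ 601.  -144.2   15.4] [631.1 -98.4  51.7]
   top [ 617.6 -118.4   49.2] [ 616.8 -121.3   48.4] [28.6 45.7  6.5]
scene cy 276 [643.9 -42.7  48.6] [ 616.1 -101.7   15.3] [666.6 -25.   51.7]
   top [645.4 -51.7  49.2] [643.7 -63.7  48.1] [45.9 75.1  7.2]
top potS 269 [500.6 -84.3  47.7] [ 480.3 -106.9   20.8] [522.7 -63.   52.9]
   top [501.4 -85.2  47.8] [501.5 -85.6  48.5] [42.3 42.5  8.8]
top tall 58 [ 585.6 -192.4   62.9] [ 580.3 -198.8   15.6] [ 591.1 -187.1  108.1]
   top [ 58
[... 344 characters left out ...]
]
top b2 218 [ 615.  -118.    47.2] [ 597.9 -142.5   15.4] [631.1 -99.2  52.2]
   top [ 615.7 -120.4   47.7] [ 614.5 -120.8   48.1] [33.2 43.3  8.3]
top cy 264 [643.5 -49.2  47.3] [ 615.7 -101.5   15.1] [666.6 -26.   52.2]
   top [645.  -48.8  47.7] [643.  -63.3  48.1] [47.2 73.2  8.3]
pot [500.1 -84.   48.8]
tall [ 599.6 -196.1  103.8]
wide [ 462.4 -239.4   48.9]
b1 [557.5  -4.   47.5]
b2 [ 617.5 -119.2   51.7]
cy [643.9 -47.   47.8]
rimTL [622.9 260.3  61.6]
rimTR [659.6 113.9  72.3]
rimBR [440.7  56.4  72.9]
rimBL [396.8 200.4  69.1]
floor [493.2 143.6   9.3]
potin [612.1 168.1  52.3]
lidtopT [613.6 283.5 230.2]
lidtopB [394.1 223.4 232.6]
tab [501.1 255.9 250. ]
latch [556.9  73.2  32.3]
```

View pics/c1.png

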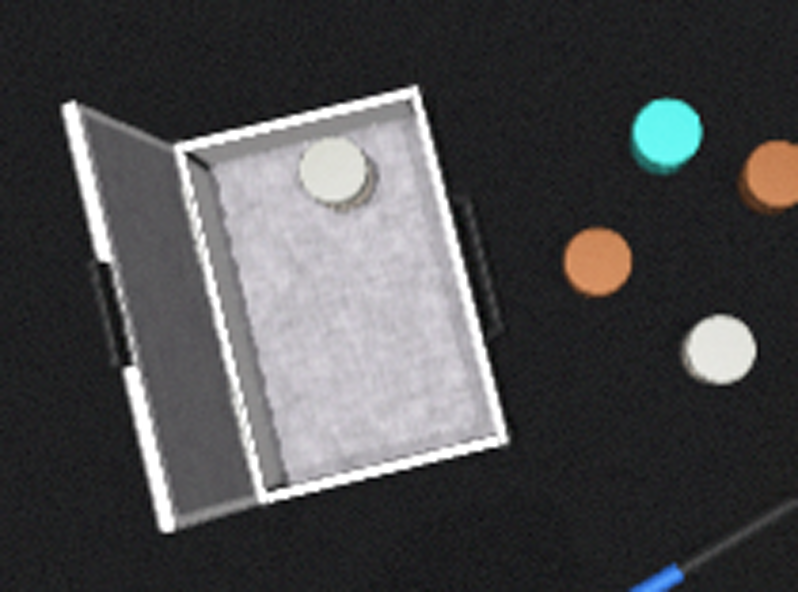

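The crop shows the case turned about 15°, with the pot already inside at the far end (335,175 in the crop) and the near half empty. A black handle sits on the case's -x wall (480,265) and the tab on the lid edge (110,315). Next I fit the case, the lid and the moves.

```bash
cat > fit.py <<'E'
from h import *
np.set_printoptions(precision=2,suppress=True)
for n in("top","scene"):
  X=np.load(n+"C.npy").reshape(-1,3)
  m=(X[:,2]>67)&(X[:,2]<77)&(X[:,0]>380)&(X[:,0]<720)&(X[:,1]>40)&(X[:,1]<290)
  (c,s,a)=cv2.minAreaRect(X[m][:,:2].astype(np.float32)); print(n,"rim",c,s,a,np.median(X[m],0))
  th=np.radians(14.7); y=-np.array([np.cos(th),np.sin(th)]); x=np.array([-np.sin(th),np.cos(th)])
  L=X[(X[:,2]>90)&(X[:,2]<300)&(X[:,0]>380)&(X[:,0]<650)&(X[:,1]>150)&(X[:,1]<330)]
  q=np.c_[L[:,:2]@x,L[:,2],L[:,:2]@y]
  for z in(100,140,180,215,230,245):
    k=abs(q[:,1]-z)<5
    if k.any(): print("lid z",z,k.sum(),np.percentile(q[k,0],[5,50,95]),"y",np.percentile(q[k,2],[2,98]))
X=np.load("topC.npy").reshape(-1,3)
m=(X[:,2]>40)&(X[:,2]<60)&(np.hypot(X[:,0]-612,X[:,1]-168)<35);t=X[m&(X[:,2]>45)]
print("potin",(t.max(0)+t.min(0))/2,np.median(t,0),t.max(0)-t.min(0))
m=(X[:,2]<20)&(np.hypot(X[:,0]-493,X[:,1]-145)<40);print("floor",np.median(X[m],0))
s=r.read_state();R=np.array(s["ee_rot"]);print(R,s["tcp_pos"],"yaw x",np.degrees(np.arctan2(R[1,0],R[0,0])))
E
python3 fit.py
```

```text
top rim (531.6824951171875, 159.54721069335938) (245.67529296875, 163.86631774902344) 15.59945011138916 [526.2  174.7   71.39]
lid z 100 132 [100.47 102.45 104.5 ] y [-665.34 -439.8 ]
lid z 140 141 [104.23 106.28 108.44] y [-668.01 -441.07]
lid z 180 163 [108.41 110.16 112.51] y [-665.53 -439.24]
lid z 215 195 [112.01 113.76 116.04] y [-664.04 -437.49]
lid z 230 497 [113.91 117.74 123.33] y [-667.07 -436.9 ]
lid z 245 85 [117.48 118.73 124.08] y [-580.43 -524.53]
scene rim (532.7658081054688, 162.20529174804688) (247.0042724609375, 171.99725341796875) 15.643576622009277 [625.96 120.67  72.29]
lid z 100 300 [107.09 109.58 111.54] y [-674.77 -444.54]
lid z 140 335 [111.11 113.43 115.41] y [-674.79 -445.92]
lid z 180 378 [115.02 117.59 119.56] y [-674.53 -443.68]
lid z 215 410 [118.53 121.01 122.99] y [-674.87 -444.3 ]
lid z 230 639 [116.06 121.25 124.03] y [-674.09 -442.33]
lid z 245 126 [120.23 122.71 123.67] y [-585.4  -528.01]
potin [619.01 169.3   52.11] [614.39 169.96  52.4 ] [53.34 42.69 13.46]
floor [493.06 145.06   5.48]
[[ 0.92  0.39 -0.  ]
 [ 0.39 -0.92  0.  ]
 [-0.   -0.   -1.  ]] [ 235.18 -551.97  253.3 ] yaw x 23.079595604691132
```

```bash
python3 -m inch '[[[42.81,-32.54,0,0,0,7.8,0],[42.81,-32.54,0,0,0,7.8,0],[42.81,-32.54,0,0,0,7.8,0],[42.81,-32.54,0,0,0,7.8,0],[42.81,-32.54,0,0,0,7.8,0],[42.81,-32.54,0,0,0,7.8,0],[42.81,-32.54,0,0,0,7.8,0],[42.81,-32.54,0,0,0,7.8,0]]]' 30
python3 - <<'E'
from h import *
np.set_printoptions(precision=2,suppress=True)
s=r.read_state();R=np.array(s["ee_rot"]);print(s["time"],s["tcp_pos"],np.degrees(np.arctan2(R[1,0],R[0,0])),delta([501.5,-84.8,120]))
E
```

```text
time: 1.4
tcp_pos: [434.0, -202.7, 253.6]
ee_rot: [[0.965, 0.263, 0.001], [0.263, -0.965, -0.0], [0.001, 0.001, -1.0]]
contact_force: [0.9, -0.9, -0.8]
grip_width: 1.001
1.4 [ 434.02 -202.69  253.65] 15.261621725564122 [ 9.6  -9.6  13.37]
```

```bash
python3 -m inch '[[[9.6,-9.6,0,0,0,0,0],[9.6,-9.6,0,0,0,0,0],[9.6,-9.6,0,0,0,0,0],[9.6,-9.6,13.4,0,0,0,0],[9.6,-9.6,13.4,0,0,0,0],[9.6,-9.6,13.4,0,0,0,0],[9.6,-9.6,13.4,0,0,0,0]]]' 30
python3 - <<'E'
from h import *
np.set_printoptions(precision=2,suppress=True)
s=r.read_state();R=np.array(s["ee_rot"]);print(s["time"],s["tcp_pos"],np.degrees(np.arctan2(R[1,0],R[0,0])),delta([501.5,-84.8,32]))
a,da=cap("scene");b,db=cap("top")
for n,d in(("scene",da),("top",db)):
  X=cloud(n,d).reshape(-1,3); m=(np.hypot(X[:,0]-501.5,X[:,1]+85)<32)&(X[:,2]>42)&(X[:,2]<54)
  t=X[m]; print(n,len(t),t.mean(0) if len(t) else 0, (t.max(0)+t.min(0))/2 if len(t) else 0)
cv2.imwrite("pics/g1.png",np.vstack([cv2.resize(a[100:260,160:380],(770,300))[:, :],cv2.resize(b[130:290,180:400],(770,300))])[:,:,::-1])
E
```

```text
time: 2.1
tcp_pos: [497.1, -85.2, 115.5]
ee_rot: [[0.965, 0.264, -0.009], [0.264, -0.965, 0.003], [-0.008, -0.005, -1.0]]
contact_force: [-1.4, 0.3, 0.6]
grip_width: 0.997
2.1 [497.07 -85.24 115.48] 15.299319599369083 [0.5  0.12 8.34]
scene 193 [506.9  -81.96  48.55] [505.3  -84.58  47.01]
top 0 0 0
```

View pics/g1.png

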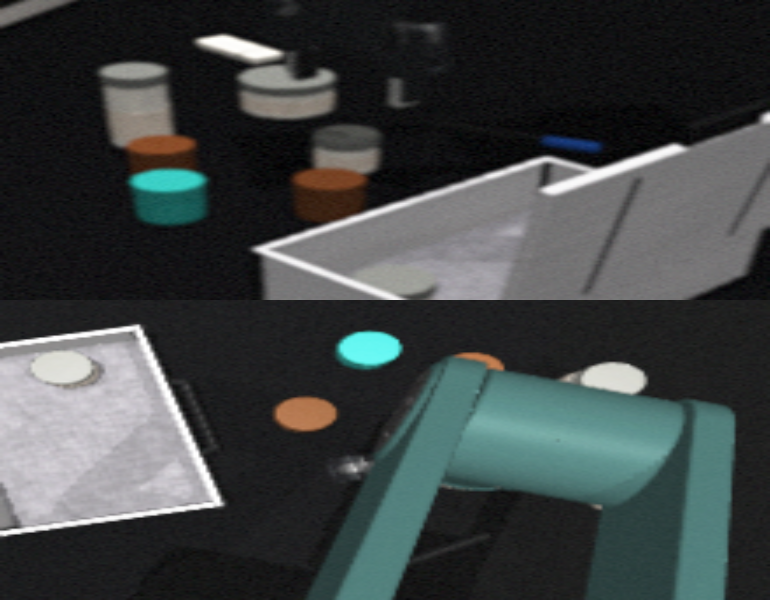

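The scene half shows the small pot at (347,150) directly under the gripper, clear of its neighbours. In the top half the arm hides it.

```bash
python3 -m inch '[[[0,0,2.5,0,0,0,0],[0,0,5,0,0,0,0],[0,0,5,0,0,0,0],[0,0,5,0,0,0,0]]]' 30
python3 - <<'E'
from h import *
np.set_printoptions(precision=2,suppress=True)
print(delta([501.5,-84.8,32]))
E
```

```text
time: 2.6
tcp_pos: [501.8, -87.1, 71.1]
ee_rot: [[0.965, 0.263, 0.002], [0.263, -0.965, -0.001], [0.002, 0.001, -1.0]]
contact_force: [0.3, 0.3, 0.5]
grip_width: 0.999
[ 0.02 -0.23  3.91]
```

```bash
python3 -m inch '[[[0,-0.2,2,0,0,0,0],[0,-0.2,3.9,0,0,0,0],[0,-0.2,3.9,0,0,0,0],[0,-0.2,3.9,0,0,0,0],[0,-0.2,3.9,0,0,0,1],[0,-0.2,3.9,0,0,0,1],[0,-0.2,3.9,0,0,0,1],[0,-0.2,3.9,0,0,0,1]]]' 40
python3 -m inch '[[[0,0,0,0,0,0,1],[0,0,0,0,0,0,1],[0,0,0,0,0,0,1],[0,0,0,0,0,0,1]]]' 40
```

```text
time: 3.4
tcp_pos: [500.6, -84.8, 31.3]
ee_rot: [[0.965, 0.263, 0.001], [0.263, -0.965, -0.0], [0.001, 0.001, -1.0]]
contact_force: [-0.6, 0.5, 8.1]
grip_width: 0.518
time: 3.8
tcp_pos: [500.6, -84.8, 31.3]
ee_rot: [[0.965, 0.264, 0.001], [0.264, -0.965, -0.0], [0.001, 0.001, -1.0]]
contact_force: [-1.8, 0.4, 8.0]
grip_width: 0.517
```

```bash
python3 -m inch '[[[0,0,-2,0,0,0,1],[0,0,-6,0,0,0,1],[0,0,-11,0,0,0,1],[0,0,-15,0,0,0,1],[0,0,-15,0,0,0,1]]]' 40
python3 -m inch '[[[1,-4.5,0,0,0,0,1],[2,-9,0,0,0,0,1],[3,-13.5,0,0,0,0,1],[4,-18,0,0,0,0,1],[5,-22.5,0,0,0,0,1],[5,-22.5,0,0,0,0,1],[5,-22.5,0,0,0,0,1],[5,-22.5,0,0,0,0,1]]]' 40
python3 - <<'E'
from h import *
np.set_printoptions(precision=2,suppress=True)
a,da=cap("scene");b,db=cap("top")
cv2.imwrite("pics/p1.png",np.vstack([cv2.resize(a[100:320,180:430],(760,300)),cv2.resize(b[120:280,100:320],(760,300))])[:,:,::-1])
print(delta([490,145,120]),r.read_state()["grip_width"])
X=cloud("top",db).reshape(-1,3)
m=(X[:,2]>67)&(X[:,2]<77)&(X[:,0]>380)&(X[:,0]<720)&(X[:,1]>40)&(X[:,1]<290); print(cv2.minAreaRect(X[m][:,:2].astype(np.float32)))
E
```

```text
time: 4.3
tcp_pos: [503.8, -85.7, 186.0]
ee_rot: [[0.965, 0.264, 0.01], [0.264, -0.965, -0.003], [0.009, 0.006, -1.0]]
contact_force: [0.5, -0.3, -0.1]
grip_width: 0.515
time: 5.1
tcp_pos: [488.6, 144.8, 179.9]
ee_rot: [[0.965, 0.263, -0.001], [0.263, -0.965, -0.001], [-0.001, 0.0, -1.0]]
contact_force: [0.8, -0.6, 0.4]
grip_width: 0.516
[ 0.12 -0.05  6.01] 0.5174302576305239
((531.4584350585938, 159.4598388671875), (245.30955505371094, 163.63677978515625), 15.570422172546387)
```

View pics/p1.png

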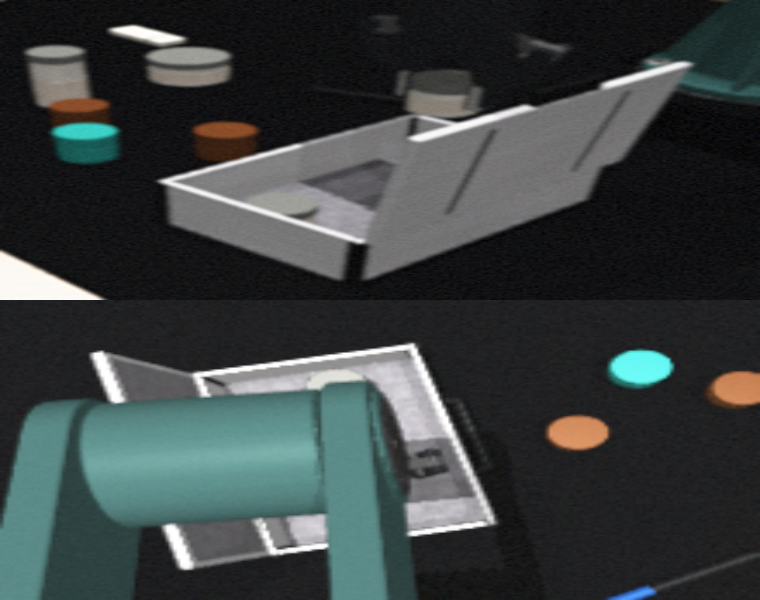

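The scene half shows the pot held level in the jaws at (440,92), above the case. In the top half a wrist link lies over the lid, so I check its clearance before lowering.

```bash
python3 - <<'E'
from h import *
np.set_printoptions(precision=1,suppress=True)
x=np.array([-.264,.965]);y=np.array([-.965,-.264])
for n in("scene","top"):
  p,d=cap(n);X=cloud(n,d).reshape(-1,3);c=p.reshape(-1,3).astype(int)
  f=np.array([490.9,138]);q=np.c_[(X[:,:2]-f)@x,(X[:,:2]-f)@y,X[:,2]]
  m=(d.ravel()>0)&(X[:,2]>265)&(abs(q[:,1])<260)&(q[:,0]>-150)&(q[:,0]<350)
  for a in range(-150,350,25):
    k=m&(q[:,0]>=a)&(q[:,0]<a+25)
    if k.sum()>5: print(n,a,k.sum(),"z",np.percentile(q[k,2],[1,99]),"y",np.percentile(q[k,1],[1,99]))
cv2.imwrite("pics/sc2.png",cv2.resize(r.capture("scene")[0],(768,576))[:,:,::-1])
E
```

```text
scene -50 40 z [265.3 377.2] y [-25.6  -0.6]
scene -25 896 z [266.3 458.3] y [-40.4 -11.6]
scene 0 1956 z [266.8 461.4] y [-41.4 -11.6]
scene 25 3231 z [268.2 462.1] y [-36.1  15.5]
scene 50 21 z [265.1 268.3] y [-6.3  4. ]
top -75 681 z [515.3 592.3] y [-35.7  42.9]
top -50 4813 z [534.9 672.6] y [-31.9 192.1]
top -25 2713 z [541.5 684.8] y [-36.1 178.8]
top 0 2507 z [541. 691.] y [-38.9 167.7]
top 25 2394 z [538.4 690.2] y [-44.9 162. ]
top 50 6667 z [527.2 671.2] y [-36.2 160.3]
top 75 419 z [637.7 672.7] y [ 90.6 155.9]
```

View pics/sc2.png

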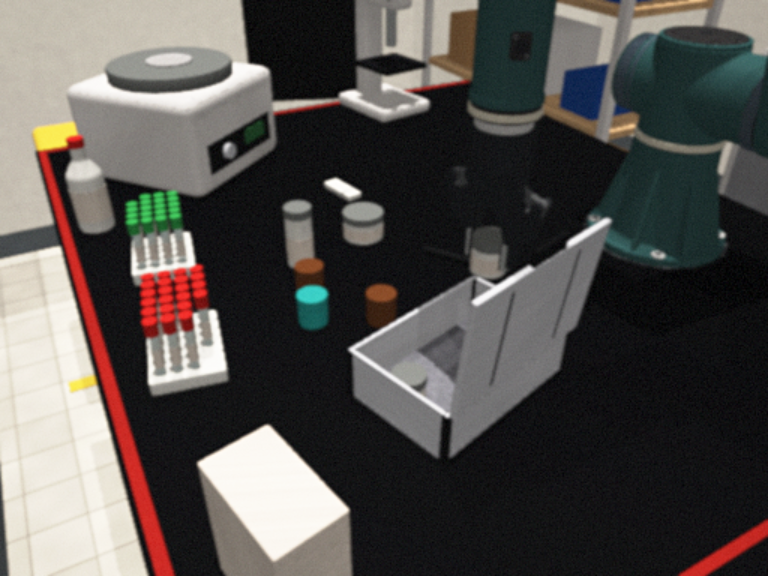

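The scene view shows the wrist column at (510,60) standing clear in front of the lid. Its extent in case x is at most 75 mm and the lid starts at 99 mm, so lowering is safe.

```bash
python3 -m inch '[[[0.1,0,4,0,0,0,1],[0.1,0,8,0,0,0,1],[0.1,0,12,0,0,0,1],[0.1,0,13,0,0,0,1],[0.1,0,13.4,0,0,0,1],[0.1,0,13.4,0,0,0,1],[0.1,0,13.4,0,0,0,1]]]' 40
python3 -m inch '[[[0,0,0.2,0,0,0,1],[0,0,0.4,0,0,0,1],[0,0,0.6,0,0,0,1],[0,0,0.7,0,0,0,1],[0,0,0.7,0,0,0,1],[0,0,0.7,0,0,0,1]]]' 40
```

```text
time: 6.05
tcp_pos: [491.4, 146.0, 47.9]
ee_rot: [[0.965, 0.263, 0.003], [0.263, -0.965, 0.001], [0.003, 0.0, -1.0]]
contact_force: [-0.2, 0.3, 0.4]
grip_width: 0.519
time: 6.65
tcp_pos: [489.9, 145.9, 39.3]
ee_rot: [[0.965, 0.264, -0.0], [0.264, -0.965, 0.0], [-0.0, -0.0, -1.0]]
contact_force: [-0.2, 1.0, -1.1]
grip_width: 0.517
```

```bash
python3 -m inch '[[[0,0,0.1,0,0,0,1],[0,0,0.2,0,0,0,1],[0,0,0.25,0,0,0,1],[0,0,0.25,0,0,0,1],[0,0,0.25,0,0,0,1]]]' 40
```

```text
time: 7.15
tcp_pos: [489.9, 145.9, 36.8]
ee_rot: [[0.965, 0.263, -0.0], [0.263, -0.965, 0.0], [-0.0, -0.0, -1.0]]
contact_force: [0.1, 0.0, -0.3]
grip_width: 0.517
```

```bash
python3 -m inch '[[[0,0,0.1,0,0,0,1],[0,0,0.1,0,0,0,1],[0,0,0.1,0,0,0,1]]]' 40
```

```text
time: 7.45
tcp_pos: [490.0, 145.9, 36.3]
ee_rot: [[0.965, 0.264, 0.0], [0.264, -0.965, 0.0], [0.0, -0.0, -1.0]]
contact_force: [-1.7, -0.7, 5.3]
grip_width: 0.515
```

Contact force of 5 N: the pot is on the floor. Release and rise.

```bash
python3 -m inch '[[[0,0,0,0,0,0,0.15],[0,0,0,0,0,0,0.15],[0,0,0,0,0,0,0.15],[0,0,0,0,0,0,0.15],[0,0,0,0,0,0,0.15]]]' 40
python3 -m inch '[[[0,0,-1,0,0,0,0.15],[0,0,-4,0,0,0,0.15],[0,0,-9,0,0,0,0.15],[0,0,-14,0,0,0,0.15],[0,0,-19,0,0,0,0.15],[0,0,-24,0,0,0,0.15],[0,0,-28,0,0,0,0.15],[0,0,-28,0,0,0,0.15]]]' 40
```

```text
time: 7.95
tcp_pos: [489.9, 145.9, 35.8]
ee_rot: [[0.965, 0.263, -0.0], [0.263, -0.965, 0.0], [-0.0, -0.0, -1.0]]
contact_force: [0.6, 0.2, 0.4]
grip_width: 0.849
time: 8.75
tcp_pos: [493.1, 146.4, 323.0]
ee_rot: [[0.965, 0.264, 0.012], [0.264, -0.965, 0.002], [0.012, 0.001, -1.0]]
contact_force: [1.2, 0.3, -0.0]
grip_width: 0.85
```

```bash
python3 -m inch '[[[0.6,-2.1,0,0,0,0,1],[1.2,-6,0,0,0,0,1],[2.4,-10,0,0,0,0,1],[3.6,-14,0,0,0,0,1],[4.5,-16.7,0,0,0,0,1],[4.5,-16.7,0,0,0,0,1],[4.5,-16.7,0,0,0,0,1]]]' 40
python3 - <<'E'
from h import *
np.set_printoptions(precision=2,suppress=True)
s=r.read_state();print(s["time"],s["tcp_pos"],s["grip_width"])
a,da=cap("scene");b,db=cap("top")
cv2.imwrite("pics/q1.png",np.vstack([cv2.resize(a[60:320,180:480],(760,300)),cv2.resize(b[120:280,100:320],(760,300))])[:,:,::-1])
X=cloud("top",db).reshape(-1,3)
m=(X[:,2]>40)&(X[:,2]<62)&(np.hypot(X[:,0]-490,X[:,1]-146)<45)
t=X[m];print(len(t), t.mean(0) if len(t) else 0,t.max(0)-t.min(0) if len(t) else 0)
E
```

```text
time: 9.45
tcp_pos: [488.6, 318.7, 315.1]
ee_rot: [[0.964, 0.265, -0.002], [0.265, -0.964, -0.001], [-0.002, 0.001, -1.0]]
contact_force: [0.1, -0.9, 0.1]
grip_width: 0.0
9.45 [488.57 318.75 315.07] 6.826314612057425e-05
263 [490.52 144.74  52.63] [41.87 42.39 17.82]
```

View pics/q1.png

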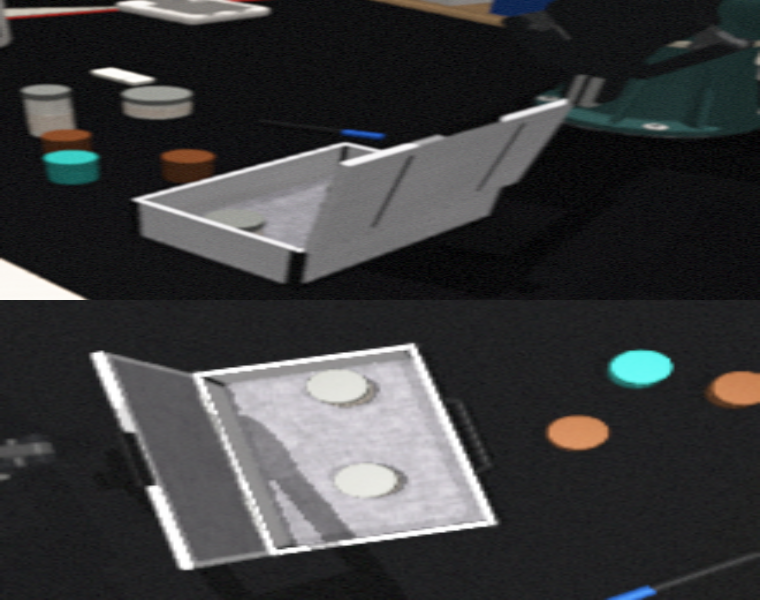

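The top half shows our pot at (365,480) upright in the empty half, cap at 52.6 mm, below the 72 mm rim, next to the other pot at (338,387). The shut gripper is behind the lid at (25,450). Now I'll swing the lid over.

```bash
python3 -m inch '[[[0,0,4,0,0,0,1],[0,0,7.5,0,0,0,1],[0,0,7.5,0,0,0,1],[0,1.5,7.5,0,0,0,1],[0,3,7.5,0,0,0,1],[0,4.5,7.5,0,0,0,1],[0,4.5,7.5,0,0,0,1],[0,4.5,7.5,0,0,0,1]]]' 40
```

```text
time: 10.35
tcp_pos: [501.9, 274.8, 241.8]
ee_rot: [[0.965, 0.262, 0.001], [0.262, -0.965, 0.001], [0.002, -0.001, -1.0]]
contact_force: [-0.3, 0.9, 0.1]
grip_width: -0.0
```

```bash
python3 - <<'E'
from h import *
np.set_printoptions(precision=1,suppress=True)
s=r.read_state();p=np.array(s["tcp_pos"][:2])-[490.9,138];print("case x,y",p@[-.264,.965],p@[-.965,-.264],s["tcp_pos"][2])
E
```

```text
case x,y 129.10609635163843 -46.76995278934589 241.8389454499041
```

```bash
python3 -m inch '[[[0,1.4,0,0,0,0,1],[0,2.7,-0.2,0,0,0,1],[0,4.2,-0.2,0,0,0,1],[0,5.7,0.1,0,0,0,1],[0,7.1,0.5,0,0,0,1],[0,8.5,1.0,0,0,0,1],[0,9.9,1.7,0,0,0,1],[0,9.9,1.7,0,0,0,1]]]' 40
python3 - <<'E'
from h import *
np.set_printoptions(precision=1,suppress=True)
s=r.read_state();p=np.array(s["tcp_pos"][:2])-[490.9,138];print("case x,y",p@[-.264,.965],p@[-.965,-.264],s["tcp_pos"][2])
a,da=cap("scene","l1")
E
```

```text
time: 11.15
tcp_pos: [527.0, 177.7, 222.4]
ee_rot: [[0.965, 0.262, -0.002], [0.262, -0.965, -0.001], [-0.003, 0.001, -1.0]]
contact_force: [-0.2, 0.1, -0.0]
grip_width: -0.002
case x,y 28.72823881270914 -45.33510773157016 222.37911880098636
```

View pics/l1.png

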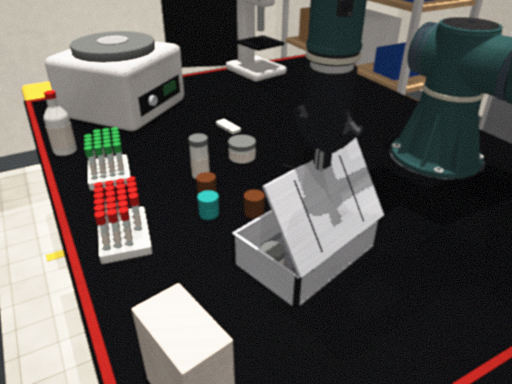

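The lid at (320,205) is following the fingers and is about halfway shut.

```bash
python3 -m inch '[[[0,1.2,0.7,0,0,0,1],[0,2.3,1.5,0,0,0,1],[0,3.4,2.5,0,0,0,1],[0,4.4,3.7,0,0,0,1],[0,5.2,4.9,0,0,0,1],[0,5.9,6.2,0,0,0,1],[0,6.5,7.6,0,0,0,1],[0,7.0,9,0,0,0,1]]]' 40
python3 -m inch '[[[0,0.2,1,0,0,0,1],[0,0.3,1.6,0,0,0,1],[0,0.3,2,0,0,0,1],[0,0.3,2,0,0,0,1],[0,0.3,2,0,0,0,1]]]' 40
```

```text
time: 12.0
tcp_pos: [545.8, 111.7, 132.5]
ee_rot: [[0.965, 0.263, -0.0], [0.263, -0.965, 0.0], [-0.0, -0.0, -1.0]]
contact_force: [0.2, 0.3, 1.0]
grip_width: 0.0
time: 12.5
tcp_pos: [546.6, 109.8, 114.1]
ee_rot: [[0.965, 0.264, 0.0], [0.264, -0.965, 0.0], [0.0, -0.0, -1.0]]
contact_force: [0.5, 0.0, 1.2]
grip_width: -0.001
```

```bash
python3 -m inch '[[[0,0,0.3,0,0,0,1],[0,0,0.6,0,0,0,1],[0,0,0.9,0,0,0,1],[0,0,0.95,0,0,0,1],[0,0,0.95,0,0,0,1],[0,0,0.95,0,0,0,1]]]' 40
python3 -m inch '[[[0,0,0.05,0,0,0,1],[0,0,0.1,0,0,0,1],[0,0,0.1,0,0,0,1]]]' 40
```

```text
time: 13.1
tcp_pos: [546.4, 109.5, 104.3]
ee_rot: [[0.965, 0.264, -0.0], [0.264, -0.965, 0.0], [-0.0, -0.0, -1.0]]
contact_force: [0.6, 1.0, -0.4]
grip_width: 0.001
time: 13.4
tcp_pos: [546.5, 109.5, 103.3]
ee_rot: [[0.965, 0.263, -0.0], [0.263, -0.965, 0.0], [-0.0, -0.0, -1.0]]
contact_force: [0.0, -0.5, 0.7]
grip_width: 0.002
```

```bash
python3 -m inch '[[[0,0,0.05,0,0,0,1],[0,0,0.1,0,0,0,1],[0,0,0.1,0,0,0,1]]]' 40
python3 -m inch '[[[0,0,0.05,0,0,0,1],[0,0,0.1,0,0,0,1],[0,0,0.1,0,0,0,1]]]' 40
```

```text
time: 13.7
tcp_pos: [546.6, 109.5, 102.6]
ee_rot: [[0.965, 0.264, 0.0], [0.264, -0.965, 0.0], [0.0, -0.0, -1.0]]
contact_force: [-0.4, -0.5, 2.9]
grip_width: 0.0
time: 14.0
tcp_pos: [546.6, 109.5, 102.4]
ee_rot: [[0.965, 0.264, 0.0], [0.264, -0.965, 0.0], [0.0, 0.0, -1.0]]
contact_force: [-3.6, -1.2, 12.0]
grip_width: -0.002
```

```bash
python3 -m inch '[[[0,0,0.05,0,0,0,1],[0,0,0.1,0,0,0,1],[0,0,0.1,0,0,0,1]]]' 40
python3 -m inch '[[[0,0,-0.5,0,0,0,1],[0,0,-2,0,0,0,1],[0,0,-6,0,0,0,1],[0,0,-11,0,0,0,1],[0,4,-15,0,0,0,1],[0,9,-15,0,0,0,1],[0,14,-15,0,0,0,1],[0,18,-15,0,0,0,1]]]' 40
python3 -m inch '[[[-5,0,0,0,0,0,1],[-10,0,0,0,0,0,1],[-10,5,0,0,0,0,1],[-10,10,0,0,0,0,1],[-10,10,0,0,0,0,1]]]' 40
python3 - <<'E'
from h import *
np.set_printoptions(precision=1,suppress=True)
f=np.array([490.9,138]);x=np.array([-.264,.965]);y=np.array([-.965,-.264])
a,da=cap("scene");b,db=cap("top")
cv2.imwrite("pics/e1.png",np.vstack([cv2.resize(a[60:320,180:480],(760,300)),cv2.resize(b[120:280,100:320],(760,300))])[:,:,::-1])
for n,d in(("scene",da),("top",db)):
  X=cloud(n,d).reshape(-1,3);q=np.c_[(X[:,:2]-f)@x,(X[:,:2]-f)@y,X[:,2]]
  for u in(-55,-30,0,30,60,80):
    k=(abs(q[:,0]-u)<6)&(abs(q[:,1]+45)<110)&(q[:,2]>40)
    print(n,u,k.sum(),np.median(q[k,2]) if k.any() else 0,q[k,2].max() if k.any() else 0)
print(r.read_state()["time"])
E
```

```text
time: 14.3
tcp_pos: [546.6, 109.5, 102.3]
ee_rot: [[0.965, 0.264, 0.001], [0.264, -0.965, -0.0], [0.001, 0.0, -1.0]]
contact_force: [-6.0, -1.9, 20.4]
grip_width: 0.005
time: 15.1
tcp_pos: [594.7, -66.1, 251.0]
ee_rot: [[0.965, 0.264, 0.002], [0.264, -0.965, -0.0], [0.002, 0.001, -1.0]]
contact_force: [0.0, 0.5, -0.7]
grip_width: -0.002
time: 15.6
tcp_pos: [525.5, -192.6, 250.5]
ee_rot: [[0.966, 0.26, 0.003], [0.26, -0.966, -0.004], [0.002, 0.004, -1.0]]
contact_force: [0.8, 0.9, 0.5]
grip_width: -0.001
scene -55 411 81.80425609233598 84.36537130581507
scene -30 426 81.81187503376248 84.43117041604461
scene 0 464 81.92261668670234 84.52747585367906
scene 30 476 81.70171808470049 84.30261004304926
scene 60 519 81.79159679718195 84.52528831631183
scene 80 550 81.76797237573186 83.8862834809634
top -55 464 80.10346724715649 85.87464715621584
top -30 461 80.07742070513078 85.59045620721845
top 0 463 80.18194365772938 84.76417459970035
top 30 459 80.0613485094375 84.8521631526206
top 60 471 80.10614938868088 85.13391319980252
top 80 461 80.20169173682189 84.32709188687573
15.7
```

View pics/e1.png

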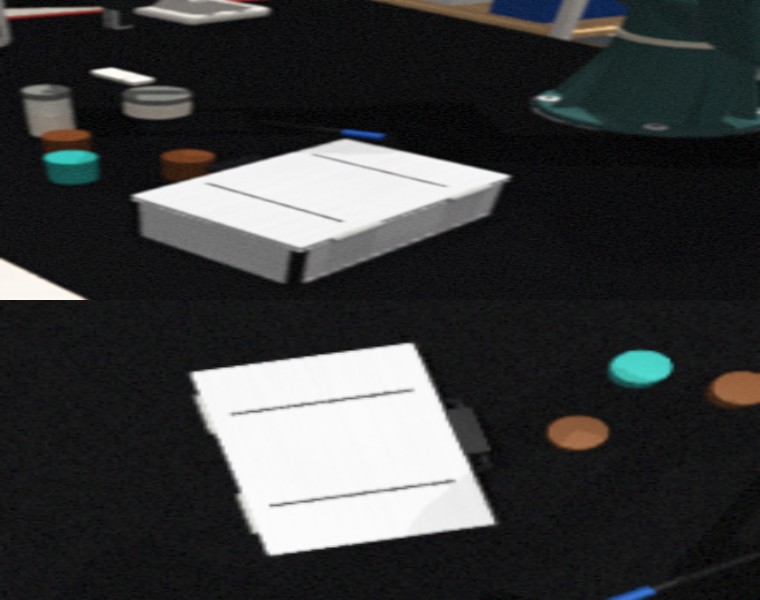

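The lid lies flat on the case, its top at 80–82 mm from hinge to free edge against 80.5 mm expected. The look-alikes have not moved and the robot is clear of everything.

```bash
python3 -c "
from bench import r
print(r.finish_job())"
```

```text
the job is handed in; nothing more can be done
None
```

The short narrow pot is standing upright on the floor of the empty half of the case, the lid is fully closed, and I handed the job in at about 15.7 s of the 56 s allowed.

- **Placing:** I lowered the pot until it touched the floor (5 N) and only then let go. From above, its cap measured 52.6 mm high, below the 72 mm rim, and nothing else stood above it.
- **Lid:** I swung it over from behind with the shut fingers and pressed it down to 20 N. It then lay flat at 80–82 mm from hinge to free edge in both cameras, against 80.5 mm expected.
- **Surroundings:** The look-alikes in view had not moved, and the robot was touching nothing at the end. The cameras differed by 2–5 mm, and the network's position for the empty half was off, so I used my own fit of the rim. No other check failed or disagreed.

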